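Snap the fan cover onto the printer's control-board housing

ROBOT

A 6-joint arm with a two-finger parallel gripper is mounted at the origin on the work surface. World frame = base frame: x ahead of the robot, y to its left, z up, the work surface at z = 0. Lengths are in m, angles in rad, forces in N, time in s.
With the tool pointing down it reaches from about 0.35 to 0.775 m from the base axis. Payload 7.3 kg.
Tool frame: the origin (TCP) lies at the very end of the fingers, on their centre line; the grasp point (between the pads) lies 19 mm behind it (robot.tcp_to_grasp is the distance from the TCP to the grasp point, in m); z points along the fingers, y is the direction in which the jaws open and shut (so a half turn about z gives the same grasp; the last joint's range is limited). The gripper opens to 92 mm and grips with 3 to 60 N. Pads are 19 mm wide; open, the fingers measure 130 mm over their backs; the gripper's body (75 mm by 190 mm) begins 47 mm behind the grasp point.
Start: joints at [1.038, 0.342, 1.524, -0, 1.275, -0.146], TCP at [0.198, 0.486, 0.227] pointing down, gripper open.
Joint ranges: [-2.53, 2.53], [-0.77, 2.02], [0.04, 2.7], [-1, 4.14], [0.28, 2.66], [-3.11, 3.11]. Speed limits (rad/s): [2.57, 2.57, 3.14, 3.14, 3.14, 3.14].

INTERFACE

Orientations are given as [roll, pitch, yaw] about the fixed x, y, z axes, in that order (R = Rz(yaw) Ry(pitch) Rx(roll)).
In Python, from cell import robot gives the robot as it stands.
- The arm moves only by the tool arm_command, never from a script. Its argument "motion" is a list that holds one entry, the list of rows, each a list of 7 numbers: the turn, a rotation vector about the tool's x, y, z in units of 90 degrees (1.0 is 90 degrees), then the shift along the tool's x, y, z in units of 30 cm (1.0 is 30 cm), then the opening, from -1 (shut) to 1 (fully open). In form: [[[wx, wy, wz, tx, ty, tz, grip], ...]]. A call has 1 to 8 rows; each row is the pose to reach, as a shift and turn from the pose commanded when the call began, along the tool's axes at that moment; what a row does not reach only later rows make up. A row lasts 1/10 s, in which the tool goes at most 50 mm and 8.59 degrees, less where a joint would pass 70% of its speed; a pose out of reach is approached as far as the arm can. A call with a number of a shift or a turn outside -1 to 1 is refused whole. A call with a gripper value outside its range is refused whole. The fingers move at their own pace and stop on an object; "grip_force" is the grip in N (left out, the last holds). Time passes only in rows, so rows that repeat a pose let the fingers close. It gives the time, the measured TCP pose, the force and the opening at its end, in the units of the state.
- robot.observe(): the state, without advancing time (a new reading comes with each control period).
- robot.read_camera(name): name is "scene" or "top" or "wrist"; returns a dict with "image" (420x560x3 uint8, red, green, blue), "z_map" (420x560 float32, m along the optical axis (not along the pixel's ray), 0 where there is no reading), "fov_y" (degrees; the focal length in pixels is half the picture's height over the tangent of half this angle, whatever the lens; pixels are square), "cx", "cy" (the principal point, pixels), "cam_to_world" (4x4, takes a point from camera to world coordinates). Camera axes: x right, y down, z forward; pixel columns grow to the right and rows downward; lengths in m; the calibration is good to about 2 mm. A picture is of the moment at which its call begins.
- robot.hand_in(): hands the job in, once; it reports no verdict.
The state is a dict: "time": time; "qpos": joint angles; "qvel": joint speeds; "joint_efforts": joint torques, N m; "tool_pos": TCP position; "tool_rot": TCP orientation; "contact_force": force on the tool from outside, world axes, zero at the start; "torque": the same for the moment, N m; "opening": finger opening in m.
Only numpy, scipy, OpenCV 4.12 (cv2) and the standard library are available. Lean on these libraries where they do the work, as an engineer would, in place of code of your own. Each camera call takes 0.05 s, during which the arm holds its last target.

TASK

Close the 3D printer's control-board housing. Pick up the loose cover that carries a small fan, set it on the open housing with its two clip arms down the channels in the housing's ends, and press it straight down, firmly but without leaning on it, until both arms have snapped under the rim and the cover sits level and tight on its seal. Then let go of it, and leave the other things on the bench where they are.

Things in the scene. Friction and masses are not known exactly. Their poses are not given: they have to be found in the camera images.
- cover: loose grey plastic cover, 0.12 to 0.2 kg, on the left or right of the bench: plate 137 (x) x 88 (y) x 4 mm, a fan block on top, a clip arm hanging from each short end. Origin: centre of the plate's underside, z up. It starts standing on its arms' feet, fan up, plate underside 28 mm above the bench. The same either way round
- fan_top (a point): centre of the top of the cover's fan block, 32 mm above the cover's origin, axes as the cover's. The block is 40 x 40 mm and stands 28 mm above the plate; its flat upright sides are parallel to the cover's x and y: the place to grip
- foot_a (a point): middle of the foot of the clip arm at the cover's +x end, 28 mm below the plate's underside, 67 mm from the cover's middle. The arm is 20 mm wide (y), 3 mm thick, hinged at the plate; on its inner side a hook 4 mm deep, flat top 15.5 mm below the plate, lower edge 18.5 mm below, then a ramp down to the foot
- foot_b (a point): the same for the arm at the cover's -x end
- clip_a (a joint): how far the clip arm at the cover's +x end is sprung outward, rad: 0 at rest and again once snapped under the rim, about 0.15 while its hook slides over the rim
- clip_b (a joint): the same for the clip arm at the cover's -x end
- housing: open grey housing, 120 (x) x 84 (y) x 44 mm high, walls 4 mm, green board inside, rubber seal on top. Origin: centre of its underside, 14 mm above the bench; x along its length, z up. Screwed through soft rubber grommets to the base plate: it cannot turn or slide, but sinks about 1 mm for each 4 N of downward push, at most 5 mm, and springs back
- base_plate: aluminium plate 190 x 150 x 8 mm fixed to the bench, on the left or right. Origin: centre of its underside. It carries the housing (15 mm to its -y side) and, along its +y edge, a terminal strip 90 mm long, 24 mm high
- seat (a point): centre of the housing's mouth, 45.5 mm above the housing's origin, axes as the housing's. The cover is home when its origin is here, x axes parallel (either way round), hooks pulled up under the rim by the seal. Wall tops are 1.5 mm below this point; the black rubber seal on them stands 1.5 mm above it until squeezed. If pushed to the walls the cover springs back to home
- rim_a (a point): middle of the rim's outer top edge on the housing's +x end, 64 mm from the middle, 11.5 mm below the seat; rim 4 mm thick, 4 mm out from the wall. Hook ramps meet it with the cover about 12 mm above home. The push rises to about 8 N, eases, then climbs against the seal to 9 to 18 N, when the hooks snap in (clip joints drop to 0). Over 30 N may crack the cover
- channel_a (a point): top of the channel between two upright ribs on the housing's +x end, 3.5 mm below the seat, 64 mm from the middle; the channel is 23 mm wide (y) for the 20 mm arm, the ribs 4 mm thick with rounded tops, 9 mm out from the wall. If an arm misses its channel the cover stops about 22 to 24 mm above home. The -x end is the same
- spare_fan: bystander: loose black fan 40 x 40 x 20 mm with no plate. Origin: centre of its underside
- motor: bystander: stepper motor, 42 x 42 x 40 mm, shaft up to 62 mm. Origin: centre of its underside
- bearing: bystander: upright steel bearing sleeve, diameter 15, height 24 mm. Origin: centre of its underside
- bezel: bystander: flat open display frame 105 x 60 x 8 mm. Origin: centre of its underside
- caliper: bystander: caliper 210 mm long. Origin: middle of its beam, on the bench
- screwdriver: bystander: screwdriver 190 mm long. Origin: its middle, on the bench

How it is judged:
By the outcome, as a careful person would: the job done as asked, in the order asked, and still so for the second after the job is handed in, with the robot touching nothing.
It also fails if it takes over 48 s, if anything falls off the work surface, if the arm or the gripper's body presses on something with over 40 N, if the wrist force passes 120 N, or if a joint passes its speed limit or range.

## Working session

There is one attempt and no reset: what is moved stays moved. The work goes in short steps, Python scripts to look and compute and a tool call to move; the robot and the scene stay as the last step left them, time stands still between calls to the robot, and variables do not carry over. Pictures are saved under pics/ and viewed, and the job is handed in when it is done.

Besides the shell and the picture viewer there is one more tool, called after "Request:" in YAML: its name, and indented under it one key for each argument. arm_command: Moves the arm, as the interface text tells. Its arguments: {"type":"object","properties":{"motion":{"type":"array"},"grip_force":{"type":"number"}},"required":["motion"]}

```bash
ls; mkdir -p pics; python3 - <<'E'
from cell import robot
import cv2,numpy as np
print(robot.observe())
for n in("scene","top","wrist"):
    c=robot.read_camera(n); cv2.imwrite(f"pics/{n}0.png",c["image"][:,:,::-1]); np.savez(f"{n}0.npz",**c)
    print(n,c["fov_y"],c["cx"],c["cy"],np.round(c["cam_to_world"],4).tolist(),(c["z_map"]>0).mean())
E
```

```text
pics
{'time': 0.0, 'qpos': array([ 1.03799249e+00,  3.42705599e-01,  1.52502564e+00,  8.95429776e-06,
        1.27539737e+00, -1.45972886e-01]), 'qvel': array([-0.00213418,  0.00126938, -0.00011938, -0.00095014,  0.00029102,
        0.00034326]), 'joint_efforts': array([ 2.68874510e-04, -4.31248319e+01, -2.44213575e+01,  7.17106042e-02,
        5.60665154e-02, -9.83144105e-05]), 'tool_pos': array([0.19781181, 0.48586445, 0.22605084]), 'tool_rot': array([-3.14007428e+00, -2.31883627e-04,  2.75475891e+00]), 'contact_force': array([-0.3848462 , -0.30822865,  0.32147077]), 'torque': array([0.01064058, 0.00097678, 0.07099864]), 'opening': 0.0922968132166345}
scene 56.089460165197565 279.7198555684614 207.42573301356708 [[-0.2905, 0.741, -0.6055, 1.1358], [0.9567, 0.2371, -0.1688, 0.1484], [0.0185, -0.6283, -0.7778, 0.8052], [0.0, 0.0, 0.0, 1.0]] 0.9960756802721088
top 51.000851411505515 280.9593627107269 203.46657787600697 [[-0.0258, -0.9904, 0.1357, 0.3845], [-0.9996, 0.0245, -0.0107, -0.0062], [0.0073, -0.1359, -0.9907, 1.3956], [0.0, 0.0, 0.0, 1.0]] 0.995969387755102
wrist 61.721843064947095 281.07040763052424 210.90394076070967 [[0.3765, 0.8848, 0.2747, 0.1238], [0.9264, -0.3593, -0.1125, 0.5156], [-0.0008, 0.2968, -0.9549, 0.3835], [0.0, 0.0, 0.0, 1.0]] 0.9963818027210884
```

View pics/scene0.png

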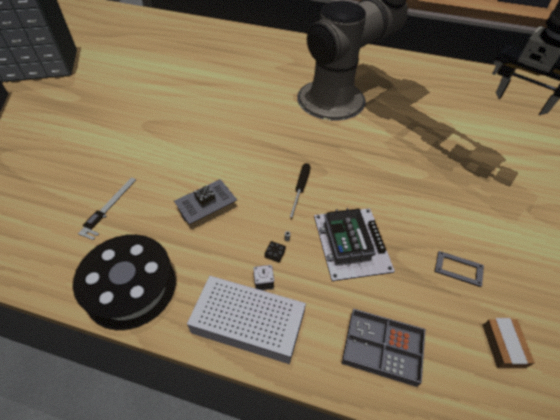

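View pics/top0.png

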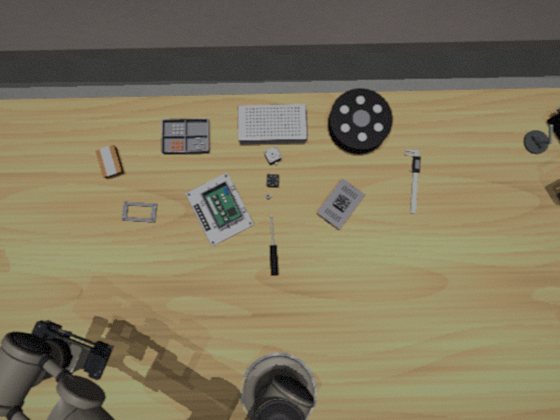

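View pics/wrist0.png

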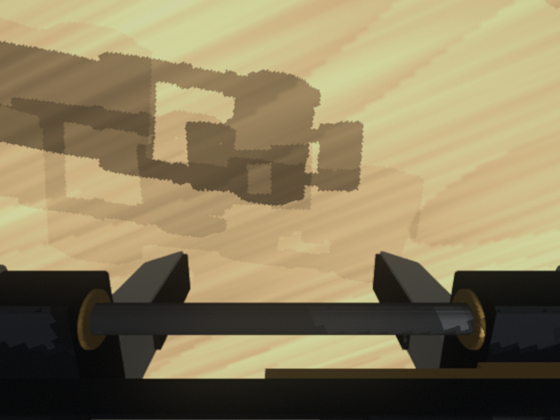

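The scene view shows the cover at about (205,203) and the housing on its plate at about (350,240). In the top view they are at (341,204) and (222,205).

```bash
cat > h.py <<'E'
import numpy as np,cv2
def cloud(c):
    im=c["image"];H,W=im.shape[:2];f=H/2/np.tan(np.radians(float(c["fov_y"]))/2)
    u,v=np.meshgrid(np.arange(W),np.arange(H));z=c["z_map"].astype(float)
    P=np.stack([(u-c["cx"])/f*z,(v-c["cy"])/f*z,z],-1)
    M=c["cam_to_world"];return P@M[:3,:3].T+M[:3,3]
def rect(pts,name):
    r=cv2.minAreaRect((pts[:,:2]*1000).astype(np.float32));(cx,cy),(w,h),a=r
    if w<h: w,h,a=h,w,a+90
    a=(a+90)%180-90
    print(name,"c",np.round([cx,cy],1),"size",np.round([w,h],1),"long-axis deg",round(a,2),"z",np.round(np.percentile(pts[:,2],[5,50,95])*1000,1),len(pts));return cx,cy,a
def near(P,m,lo,hi,c,rad):
    return P[m&(P[...,2]>lo)&(P[...,2]<hi)&(np.hypot(P[...,0]-c[0],P[...,1]-c[1])<rad)]
E
python3 - <<'E'
import numpy as np
from h import *
for n,cv_,hs in(("top",(341,204),(222,205)),("scene",(205,203),(350,240))):
    c=dict(np.load(n+"0.npz"));P=cloud(c)
    a=P[cv_[1],cv_[0]];b=P[hs[1],hs[0]];print(n,a,b)
    one=P[...,2]>-1
    rect(near(P,one,.022,.045,a,.11),"plate")
    rect(near(P,one,.05,.08,a,.11),"fan")
    rect(near(P,one,.050,.068,b,.09),"housing top")
    rect(near(P,one,.004,.014,b,.14),"baseplate")
E
```

```text
top [ 0.56122823 -0.20456098  0.06023073] [0.57120331 0.16330206 0.03069463]
plate c [ 567.7 -206.3] size [138.   87.8] long-axis deg -38.34 z [27.4 32.2 37. ] 1037
fan c [ 567.3 -205.9] size [39.9 39.8] long-axis deg -38.15 z [55.2 60.3 64.6] 176
housing top c [570.1 162.9] size [136.9  90.6] long-axis deg 25.81 z [50.8 58.1 64.2] 247
baseplate c [570.6 163.6] size [272.8 270.9] long-axis deg -6.11 z [ 4.4  7.8 12.6] 1519
scene [ 0.58604417 -0.19873569  0.0434329 ] [0.57753298 0.16842135 0.03116507]
plate c [ 567.4 -208.5] size [137.5  91.6] long-axis deg -38.85 z [28.5 30.9 34. ] 1191
fan c [ 567.5 -208.2] size [43.1 40.7] long-axis deg 50.74 z [52.4 58.8 61.2] 233
housing top c [569.6 160.3] size [138.6  84.6] long-axis deg 25.9 z [50.9 57.  61.2] 467
baseplate c [562.2 173.9] size [192.4 151.1] long-axis deg 26.08 z [ 4.7  7.1 10. ] 1592
```

```bash
cat >> h.py <<'E'
from scipy.spatial.transform import Rotation as R
def go(target,yaw_deg):
    from cell import robot
    s=robot.observe();A=R.from_euler("xyz",s["tool_rot"]);B=R.from_euler("xyz",[np.pi,0,np.radians(yaw_deg)])
    d=A.inv().apply(np.array(target)-s["tool_pos"])/.3;w=(A.inv()*B).as_rotvec()/(np.pi/2)
    print("t",round(s["time"],2),"pos",np.round(s["tool_pos"],4),"rot",np.round(np.degrees(s["tool_rot"]),2),"F",np.round(s["contact_force"],1),"open",round(s["opening"],4),"q",np.round(s["qpos"],2))
    print("  row:",np.round(np.r_[w,d],4).tolist())
E
python3 - <<'E'
from h import *
go((.45,.28,.26),115.9);go((.60,.10,.26),115.9)
E
```

```text
t 0.15 pos [0.1979 0.486  0.2262] rot [-1.7993e+02 -1.0000e-02  1.5784e+02] F [-0.  -0.2 -0.1] open 0.0921 q [ 1.04  0.34  1.52 -0.    1.28 -0.15]
  row: [-0.0007, 0.0002, 0.466, -1.0373, -0.319, -0.1124]
t 0.15 pos [0.1979 0.486  0.2262] rot [-1.7993e+02 -1.0000e-02  1.5784e+02] F [-0.  -0.2 -0.1] open 0.0921 q [ 1.04  0.34  1.52 -0.    1.28 -0.15]
  row: [-0.0007, 0.0002, 0.466, -1.7267, -0.6861, -0.1121]
```

Request:
arm_command:
  motion:
    - [[0,0,0.466,-0.95,-0.35,-0.11,1],[0,0,0.466,-0.95,-0.35,-0.11,1],[0,0,0.466,-0.95,-0.35,-0.11,1],[0,0,0.466,-0.95,-0.35,-0.11,1],[0,0,0.466,-0.95,-0.35,-0.11,1],[0,0,0.466,-0.95,-0.35,-0.11,1],[0,0,0.466,-0.95,-0.35,-0.11,1],[0,0,0.466,-0.95,-0.35,-0.11,1]]

```text
time: 0.95
tool_pos: [0.4231, 0.2805, 0.2594]
tool_rot: [-3.141, -0.0, 2.02]
contact_force: [-0.3, 0.2, -0.6]
opening: 0.0916
```

```bash
python3 - <<'E'
from h import *
go((.60,.10,.26),115.9)
E
```

```text
t 0.95 pos [0.4231 0.2805 0.2594] rot [-1.7997e+02 -2.0000e-02  1.1572e+02] F [-0.3  0.2 -0.6] open 0.0916 q [ 0.43  0.29  1.51  0.    1.34 -0.01]
  row: [-0.0004, -0.0002, -0.002, -0.798, 0.2702, -0.0024]
```

Request:
arm_command:
  motion:
    - [[0,0,0,-0.8,0.27,0,1],[0,0,0,-0.8,0.27,0,1],[0,0,0,-0.8,0.27,0,1],[0,0,0,-0.8,0.27,0,1],[0,0,0,-0.8,0.27,0,1],[0,0,0,-0.8,0.27,0,1],[0,0,0,-0.8,0.27,0,1],[0,0,0,-0.8,0.27,0,1]]

```text
time: 1.75
tool_pos: [0.5988, 0.1031, 0.2595]
tool_rot: [-3.141, -0.001, 2.025]
contact_force: [-0.9, -0.7, -0.9]
opening: 0.0919
```

```bash
python3 - <<'E'
from h import *
from cell import robot
go((.5675,-.207,.26),51.6)
c=robot.read_camera("wrist"); cv2.imwrite("pics/w1.png",c["image"][:,:,::-1]); np.savez("w1.npz",**c)
P=cloud(c);b=(.570,.1615);one=P[...,2]>-1
rect(near(P,one,.050,.068,b,.09),"top")
rect(near(P,one,.0575,.068,b,.09),"seal")
rect(near(P,one,.004,.012,b,.14),"plate")
E
```

```text
t 1.75 pos [0.5988 0.1031 0.2595] rot [-1.7996e+02 -7.0000e-02  1.1602e+02] F [-0.9 -0.7 -0.9] open 0.0919 q [ 0.04  0.48  1.22  0.    1.44 -0.41]
  row: [-0.0009, -0.0004, 0.7158, -0.883, -0.5474, -0.0023]
top c [569.  161.9] size [138.2  86.6] long-axis deg 26.01 z [51.4 58.9 61.1] 2109
seal c [569.7 160. ] size [119.6  82.3] long-axis deg 26.13 z [57.8 59.9 61.3] 1326
plate c [579.7 139.6] size [224.3 190.4] long-axis deg -63.94 z [5.9 7.3 8.9] 9960
```

View pics/w1.png

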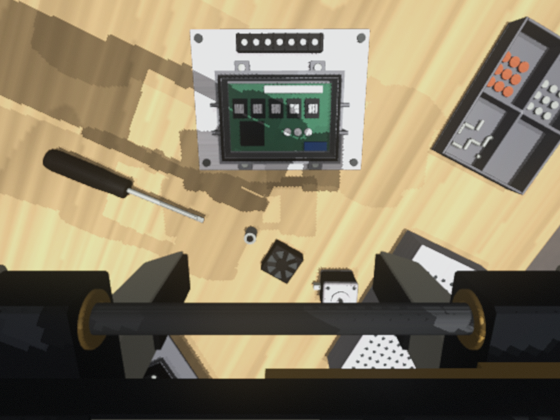

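```bash
python3 - <<'E'
from h import *
for n in("w1","scene0","top0"):
    c=dict(np.load(n+".npz"));P=cloud(c);b=np.array([.570,.161])
    a=np.radians(26.0);ex=np.array([np.cos(a),np.sin(a)]);ey=np.array([-ex[1],ex[0]])
    d=P[...,:2]-b;x=d@ex*1000;y=d@ey*1000;z=P[...,2]*1000
    box=(abs(x)<75)&(abs(y)<60)
    m=box&(z>50)&(z<66)
    g=m&(abs(x)<61)
    q=lambda v:np.round(np.percentile(v,[0.5,99.5]),1)
    print(n,"body x",q(x[g]),"y",q(y[g]))
    for s in(1,-1):
        k=m&(s*x>63.5)
        print(" ribs",s,k.sum(),"x",q(x[k]),"y",np.round(np.sort(y[k]),1)[::max(1,k.sum()//24)],"z",q(z[k]))
    # terminal, plate
    pl=(abs(x)<130)&(abs(y-15)<110)&(z>4.5)&(z<11)&(np.array(c["image"]).min(-1)>110)&(np.ptp(c["image"].astype(int),axis=-1)<30)
    rect(P[pl],"plate")
E
```

```text
w1 body x [-60.6  59.8] y [-41.7  40.3]
 ribs 1 43 x [63.6 68.5] y [-16.1 -16.1 -16.1 -16.  -15.  -14.9 -14.9 -14.9 -14.8 -14.  -14.  -14.
 -14.  -13.9 -13.1 -13.1 -13.  -13.  -12.9 -12.2 -12.2 -12.1 -12.1 -12.1
  11.1  11.1  11.1  11.1  11.1  12.1  12.1  12.1  12.1  12.1  13.   13.
  13.   13.   14.   14.   14.   14.   14. ] z [51.9 56.5]
 ribs -1 51 x [-69.6 -63.6] y [-16.2 -16.2 -16.1 -15.2 -15.1 -15.  -14.2 -14.1 -14.1 -13.3 -13.2 -13.2
 -12.5  11.   11.   11.   11.9  11.9  11.9  12.9  12.9  12.9  13.8  13.8
  13.8  13.8] z [51.3 56.3]
plate c [563.1 173.1] size [190.  149.5] long-axis deg 26.06 z [5.9 7.2 8.6] 9552
scene0 body x [-59.6  60.1] y [-42.6  41.2]
 ribs 1 13 x [64.  68.6] y [-15.7 -15.7 -15.1 -14.1 -14.1 -13.4 -11.9  11.1  11.9  12.   14.4  14.6
  14.6] z [50.5 55.5]
 ribs -1 8 x [-69.9 -64.9] y [-16.2 -14.6 -13.9 -12.2  11.5  11.9  12.7  13.6] z [51.5 54.7]
plate c [562.9 174.1] size [191.  150.8] long-axis deg 26.23 z [5.  7.1 9.2] 1260
top0 body x [-60.3  60.7] y [-43.7  46.9]
 ribs 1 7 x [64.1 69.4] y [-12.5 -11.1  -9.5   5.6  13.9  15.1  16.4] z [50.9 58.1]
 ribs -1 5 x [-67.5 -63.8] y [-13.2 -11.5 -10.5  14.2  15.3] z [52.9 60.6]
plate c [563.2 176.3] size [191.8 150.3] long-axis deg 26.59 z [ 5.1  8.1 10.6] 899
```

The wrist view shows the housing mouth at about (280,118), with the ribs at both ends. I measure it at (570.0, 159.9), 26.1°. Next is the same kind of view of the cover.

```bash
python3 - <<'E'
from h import *
go((.528,-.257,.24),51.6)
go((.56,-.08,.25),80)
E
```

```text
t 1.8 pos [0.5988 0.1032 0.2598] rot [-1.7998e+02 -5.0000e-02  1.1605e+02] F [ 0.  -0.2  0.4] open 0.0919 q [ 0.04  0.48  1.22  0.    1.44 -0.41]
  row: [-0.0004, -0.0004, 0.7161, -0.975, -0.7393, 0.0655]
t 1.8 pos [0.5988 0.1032 0.2598] rot [-1.7998e+02 -5.0000e-02  1.1605e+02] F [ 0.  -0.2  0.4] open 0.0919 q [ 0.04  0.48  1.22  0.    1.44 -0.41]
  row: [-0.0003, -0.0004, 0.4005, -0.4917, -0.3844, 0.0325]
```

Request:
arm_command:
  motion:
    - [[0,0,0.716,-0.975,-0.739,0.065,1],[0,0,0.716,-0.975,-0.739,0.065,1],[0,0,0.716,-0.975,-0.739,0.065,1],[0,0,0.716,-0.975,-0.739,0.065,1],[0,0,0.716,-0.975,-0.739,0.065,1],[0,0,0.716,-0.975,-0.739,0.065,1],[0,0,0.716,-0.975,-0.739,0.065,1],[0,0,0.716,-0.975,-0.739,0.065,1]]

```text
time: 2.6
tool_pos: [0.5272, -0.2612, 0.2403]
tool_rot: [3.141, 0.001, 0.892]
contact_force: [-0.3, 1.0, -0.2]
opening: 0.0917
```

Request:
arm_command:
  motion:
    - [[0,0,0,0,0,0,1],[0,0,0,0,0,0,1]]

```text
time: 2.8
tool_pos: [0.5285, -0.2573, 0.2405]
tool_rot: [-3.141, -0.001, 0.901]
contact_force: [0.9, -0.6, 0.5]
opening: 0.0914
```

```bash
python3 - <<'E'
from h import *
go((.528,-.257,.24),51.6)
E
```

```text
t 2.8 pos [ 0.5285 -0.2573  0.2405] rot [-1.7999e+02 -4.0000e-02  5.1620e+01] F [ 0.9 -0.6  0.5] open 0.0914 q [-0.58  0.45  1.32  0.    1.37  0.09]
  row: [-0.0001, -0.0005, 0.0002, -0.0004, -0.002, 0.0018]
```

```bash
python3 - <<'E'
from h import *
from cell import robot
c=robot.read_camera("wrist"); cv2.imwrite("pics/w2.png",c["image"][:,:,::-1]); np.savez("w2.npz",**c)
P=cloud(c);b=(.5675,-.207);one=P[...,2]>-1
rect(near(P,one,.026,.038,b,.09),"plate")
rect(near(P,one,.055,.066,b,.06),"fan")
E
```

```text
plate c [ 567.9 -210.3] size [137.3  86.9] long-axis deg -38.29 z [29.9 31.2 32.6] 10140
fan c [ 568.  -210.2] size [39.9 39.3] long-axis deg -38.31 z [58.  59.7 61.4] 1836
```

View pics/w2.png

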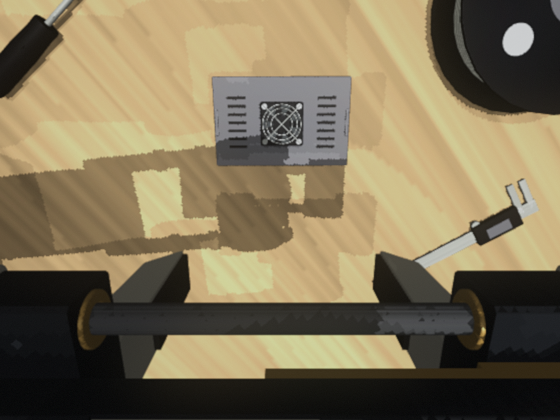

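The view shows the cover at about (282,120) with the fan in the middle, and nothing near it. It is measured at (568.0, -210.2), -38.3°, and both its sizes and its height match the given ones.

```bash
python3 - <<'E'
from h import *
go((.568,-.2102,.09),51.7)
go((.568,-.2102,.036),51.7)
E
```

```text
t 2.85 pos [ 0.5288 -0.2569  0.2406] rot [ 1.800e+02 -4.000e-02  5.166e+01] F [-0.3 -0.1  0.3] open 0.0916 q [-0.58  0.45  1.32  0.    1.37  0.09]
  row: [0.0001, -0.0004, -0.0004, 0.2029, 0.0059, 0.5022]
t 2.85 pos [ 0.5288 -0.2569  0.2406] rot [ 1.800e+02 -4.000e-02  5.166e+01] F [-0.3 -0.1  0.3] open 0.0916 q [-0.58  0.45  1.32  0.    1.37  0.09]
  row: [0.0001, -0.0004, -0.0004, 0.2027, 0.0059, 0.6822]
```

Request:
arm_command:
  motion:
    - [[0,0,0,0.1,0.003,0.15,1],[0,0,0,0.203,0.006,0.3,1],[0,0,0,0.203,0.006,0.42,1],[0,0,0,0.203,0.006,0.52,1],[0,0,0,0.203,0.006,0.6,1],[0,0,0,0.203,0.006,0.65,1],[0,0,0,0.203,0.006,0.68,1],[0,0,0,0.203,0.006,0.68,1]]

```text
time: 3.65
tool_pos: [0.5676, -0.2106, 0.0355]
tool_rot: [-3.14, 0.0, 0.901]
contact_force: [0.5, -0.0, -0.3]
opening: 0.0919
```

```bash
python3 - <<'E'
from h import *
from cell import robot
go((.568,-.2102,.036),51.7)
c=robot.read_camera("wrist"); cv2.imwrite("pics/w3.png",c["image"][:,:,::-1]); np.savez("w3.npz",**c)
E
```

```text
t 3.65 pos [ 0.5676 -0.2106  0.0355] rot [-1.7989e+02  1.0000e-02  5.1610e+01] F [ 0.5 -0.  -0.3] open 0.0919 q [-0.48  0.69  1.51  0.    0.94  0.19]
  row: [-0.0012, 0.0001, -0.001, 0.0021, 0.0002, -0.0018]
```

View pics/w3.png

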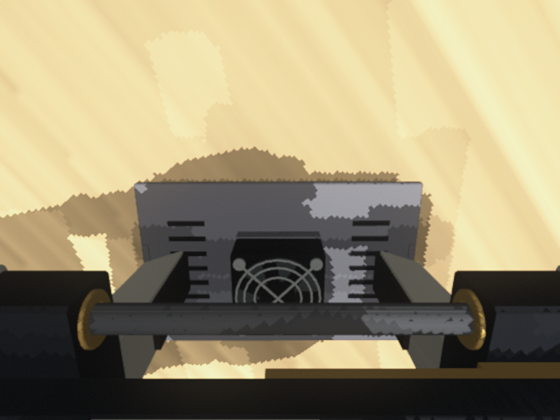

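The fan block sits at columns 231 to 324, between the fingers, and the plate's back edge is at row 183. Now I close the gripper.

Request:
arm_command:
  motion:
    - [[0,0,0,0,0,0,-0.3],[0,0,0,0,0,0,-0.5],[0,0,0,0,0,0,-0.7],[0,0,0,0,0,0,-1],[0,0,0,0,0,0,-1],[0,0,0,0,0,0,-1],[0,0,0,0,0,0,-1],[0,0,0,0,0,0,-1]]
  grip_force: 40

```text
time: 4.5
tool_pos: [0.5676, -0.2124, 0.0362]
tool_rot: [-3.141, -0.0, 0.898]
contact_force: [-0.5, 0.4, 1.0]
opening: 0.0397
```

Request:
arm_command:
  motion:
    - [[0,0,0,0,0,-0.03,-1],[0,0,0,0,0,-0.1,-1],[0,0,0,0,0,-0.2,-1],[0,0,0,0,0,-0.3,-1],[0,0,0,0,0,-0.4,-1],[0,0,0,0,0,-0.5,-1],[0,0,0,0,0,-0.5,-1],[0,0,0,0,0,-0.5,-1]]

```text
time: 5.3
tool_pos: [0.5678, -0.2125, 0.1866]
tool_rot: [3.14, -0.0, 0.898]
contact_force: [0.5, 0.4, -2.8]
opening: 0.0395
```

```bash
python3 - <<'E'
from h import *
from cell import robot
go((.5700,.1599,.185),116.1)
c=robot.read_camera("wrist"); cv2.imwrite("pics/w4.png",c["image"][:,:,::-1]); np.savez("w4.npz",**c)
P=cloud(c);T=robot.observe();A=R.from_euler("xyz",T["tool_rot"])
L=A.inv().apply((P.reshape(-1,3)-T["tool_pos"])).reshape(P.shape)*1000
# plate top in tool frame, z approx +3.5
m=(abs(L[...,2]-3.5)<4)&(L[...,0]<60)&(abs(L[...,1])<85)
m[260:]=0
Q=L[m];print(len(Q),"x max",np.percentile(Q[:,0],[50,98,99.8]),"y",np.percentile(Q[:,1],[.3,99.7]),"z",np.percentile(Q[:,2],[5,50,95]))
A_=np.c_[Q[:,:2],np.ones(len(Q))];print("plane",np.linalg.lstsq(A_,Q[:,2],rcond=None)[0])
E
```

```text
t 5.3 pos [ 0.5678 -0.2125  0.1866] rot [ 1.7994e+02 -2.0000e-02  5.1460e+01] F [ 0.5  0.4 -2.8] open 0.0395 q [-0.48  0.52  1.35  0.    1.27  0.19]
  row: [0.0007, 0.0002, -0.7183, 0.9756, -0.7677, 0.0048]
19854 x max [28.91487716 45.26491964 45.69187993] y [-66.08254587  69.31259505] z [2.55174109 3.67364069 4.80761737]
plane [ 0.0077788  -0.00416139  3.46320907]
```

View pics/w4.png

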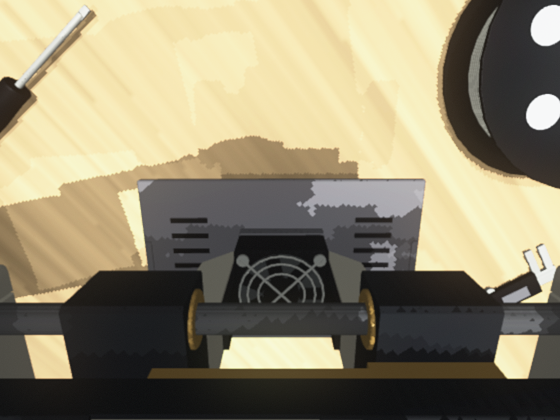

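```bash
python3 - <<'E'
from h import *
from cell import robot
for n,p,r in(("wrist0",(.1979,.4860,.2262),(-179.93,0,157.84)),("w1",(.5988,.1032,.2598),(-179.98,-.05,116.05)),("w2",(.5288,-.2569,.2406),(180,-.04,51.66)),("w3",(.5676,-.2106,.0355),(-179.89,.01,51.61)),("w4",(.5678,-.2125,.1866),(179.94,-.02,51.46))):
    c=np.load(n+".npz");M=c["cam_to_world"];A=R.from_euler("xyz",r,degrees=True)
    print(n,np.round(A.inv().apply(M[:3,3]-p)*1000,1),np.round((A.inv()*R.from_matrix(M[:3,:3])).as_euler("xyz",degrees=True),2))
s=robot.observe();print(s["tool_pos"],s["tool_rot"],s["qpos"])
c=dict(np.load("w4.npz"))
for r in range(180,260,10):
    z=c["z_map"][r];print(r,[i for i in range(1,560) if abs(z[i]-z[i-1])>.03][:8])
E
```

```text
wrist0 [  79.8   -0.8 -157.3] [-1.727e+01  2.000e-02  8.996e+01]
w1 [ 7.930e+01 -1.000e-01 -1.571e+02] [-1.722e+01  4.000e-02  8.998e+01]
w2 [  79.3    0.8 -157.3] [-1.717e+01  4.000e-02  9.000e+01]
w3 [  79.8    0.7 -157.3] [-1.717e+01  5.000e-02  8.995e+01]
w4 [  79.8    0.7 -157.4] [-1.718e+01  5.000e-02  8.996e+01]
[ 0.56718491 -0.21223417  0.18539592] [-3.14021651e+00  1.96166147e-04  8.98049375e-01] [-4.84587984e-01  5.23112727e-01  1.35148675e+00  6.77797655e-05
  1.26838172e+00  1.88138871e-01]
180 [101, 102, 138, 426, 505, 506, 536]
190 [139, 218, 219, 277, 278, 303, 304, 318]
200 [140, 339, 340, 424]
210 [41, 42, 141, 394, 395, 423]
220 [142, 176, 177, 220, 221, 421]
230 [79, 80, 133, 134, 144, 157, 158, 420]
240 [145, 187, 188, 419]
250 [80, 81, 146, 400, 401, 418]
```

The cover is held level: its back edge is at row 180 and its sides at columns 139 to 425, centred on the jaws. Next I carry it over the housing.

```bash
python3 - <<'E'
from h import *
go((.5704,.1583,.19),116.1)
E
```

```text
t 5.35 pos [ 0.5672 -0.2122  0.1854] rot [-1.7992e+02  1.0000e-02  5.1450e+01] F [ 0.  -0.6 -1.8] open 0.0395 q [-0.48  0.52  1.35  0.    1.27  0.19]
  row: [-0.0009, -0.0004, -0.7183, 0.9727, -0.7613, -0.0145]
```

Request:
arm_command:
  motion:
    - [[0,0,-0.09,0.12,-0.095,-0.015,-1],[0,0,-0.18,0.24,-0.19,-0.015,-1],[0,0,-0.27,0.36,-0.285,-0.015,-1],[0,0,-0.36,0.48,-0.38,-0.015,-1],[0,0,-0.45,0.6,-0.475,-0.015,-1],[0,0,-0.54,0.73,-0.57,-0.015,-1],[0,0,-0.63,0.85,-0.665,-0.015,-1],[0,0,-0.718,0.973,-0.761,-0.015,-1]]

```text
time: 6.15
tool_pos: [0.5699, 0.1598, 0.1888]
tool_rot: [-3.138, -0.001, 2.032]
contact_force: [1.0, 0.1, -1.1]
opening: 0.0401
```

Request:
arm_command:
  motion:
    - [[0,0,0,0,0,0,-1],[0,0,0,0,0,0,-1],[0,0,0,0,0,0,-1]]

```text
time: 6.45
tool_pos: [0.5706, 0.1571, 0.1896]
tool_rot: [-3.139, -0.0, 2.024]
contact_force: [0.3, 0.0, -1.2]
opening: 0.0395
```

```bash
python3 - <<'E'
from h import *
from cell import robot
go((.5704,.1583,.11),116.1)
c=robot.read_camera("scene"); cv2.imwrite("pics/s5.png",cv2.resize(c["image"][130:330,220:500,::-1],None,fx=2.8,fy=2.8,interpolation=cv2.INTER_CUBIC)); np.savez("s5.npz",**c)
E
```

```text
t 6.45 pos [0.5706 0.1571 0.1896] rot [-1.7988e+02 -2.0000e-02  1.1599e+02] F [ 0.3  0.  -1.2] open 0.0395 q [ 0.14  0.5   1.39 -0.    1.26 -0.31]
  row: [-0.0014, -0.0002, -0.0012, 0.0037, 0.0016, 0.2653]
```

View pics/s5.png

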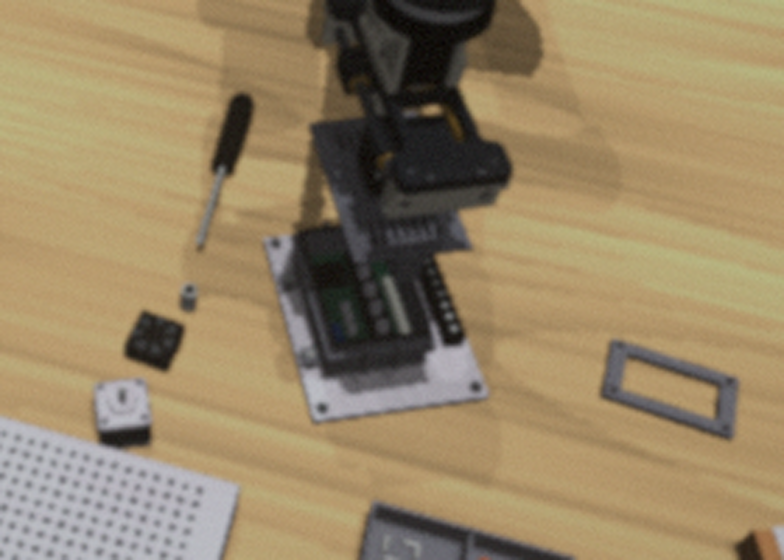

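The scene shot has the cover held level above the housing, arms along its length. Next I descend and correct about 1 mm along tool x.

Request:
arm_command:
  motion:
    - [[0,0,0,0.004,0.001,0.08,-1],[0,0,0,0.004,0.001,0.16,-1],[0,0,0,0.004,0.001,0.22,-1],[0,0,0,0.004,0.001,0.265,-1],[0,0,0,0.004,0.001,0.29,-1],[0,0,0,0.004,0.001,0.29,-1],[0,0,0,0.004,0.001,0.29,-1]]

```text
time: 7.2
tool_pos: [0.5713, 0.1591, 0.1044]
tool_rot: [3.14, 0.0, 2.025]
contact_force: [-0.3, 0.3, -1.3]
opening: 0.0397
```

```bash
python3 - <<'E'
from h import *
from cell import robot
go((.5704,.1583,.09),116.1)
c=robot.read_camera("scene"); cv2.imwrite("pics/s6.png",cv2.resize(c["image"][160:300,280:440,::-1],None,fx=4.2,fy=4.2,interpolation=cv2.INTER_CUBIC)); np.savez("s6.npz",**c)
P=cloud(c);one=P[...,2]>-1
rect(near(P,one,.093,.106,(.5704,.1583),.085),"plate top")
c=robot.read_camera("wrist"); cv2.imwrite("pics/w6.png",c["image"][:,:,::-1]); np.savez("w6.npz",**c)
E
```

```text
t 7.2 pos [0.5713 0.1591 0.1044] rot [1.7993e+02 2.0000e-02 1.1605e+02] F [-0.3  0.3 -1.3] open 0.0397 q [ 0.14  0.58  1.49  0.    1.07 -0.31]
  row: [0.0007, 0.0002, -0.0006, -0.001, -0.004, 0.048]
plate top c [571.6 160.8] size [139.   88.5] long-axis deg 26.14 z [ 97.   99.3 101.3] 1016
```

View pics/s6.png

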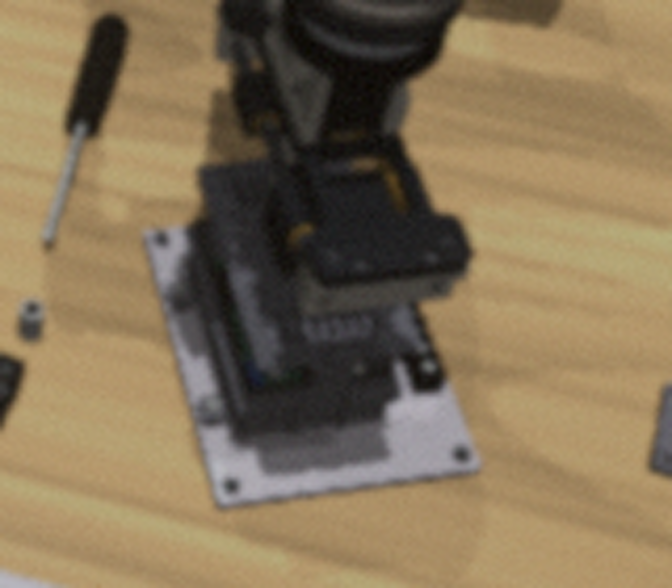

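View pics/w6.png

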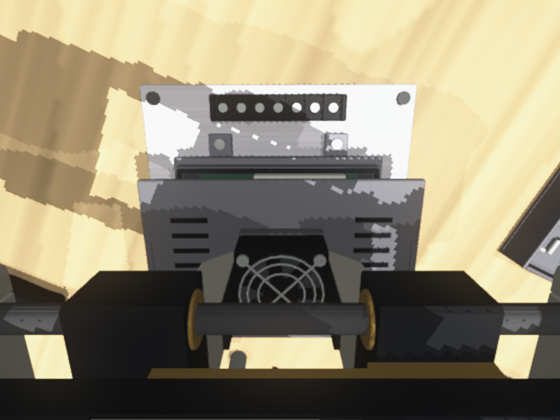

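The wrist shot shows both parts. The housing's back rim spans columns 176 to 383 and the plate 139 to 424, so the cover sits about 1 mm off along x. I'll measure both in this one picture.

```bash
python3 - <<'E'
from h import *
c=dict(np.load("w6.npz"));P=cloud(c)
A=R.from_euler("xyz",(180,0,116.05),degrees=True);L=A.inv().apply(P.reshape(-1,3)-[.5713,.1591,.1044]).reshape(P.shape)*1000
q=lambda v:np.round(np.percentile(v,[.5,2,98,99.5]),1)
top=np.zeros(P.shape[:2],bool);top[100:262]=1
k=top&(abs(L[...,2]-3.5)<4)&(abs(L[...,1])<80)&(L[...,0]<60);print("plate x",q(L[k][:,0]),"y",q(L[k][:,1]))
s=top&(abs(P[...,2]-.0605)<.005)&(abs(L[...,1])<66)&(L[...,0]<60);print("seal/wall",s.sum(),"x",q(L[s][:,0]),"y",q(L[s][:,1]),"z",q(P[s][:,2]*1000))
for n,m in(("plate",k),("seal",s)):
  for r in(160,163,166,169,172,176,184,195,205):
    i=np.where(m[r])[0]
    if len(i)>5: print(n,r,i.min(),i.max(),np.round(L[r,i.min()],1),np.round(L[r,i.max()],1))
E
```

```text
plate x [ 2.9  4.3 44.6 44.9] y [-67.  -65.1  66.   67.8]
seal/wall 1586 x [36.8 38.  43.5 43.6] y [-60.5 -59.3  56.3  57.5] z [55.7 55.8 61.4 61.8]
plate 184 138 425 [ 42.3 -67.4   5.1] [42.4 68.5  5. ]
plate 195 139 423 [ 36.5 -68.3   6.9] [37.1 68.   4.5]
plate 205 140 422 [ 31.8 -67.9   5.5] [32.3 67.9  4.1]
seal 166 177 379 [ 43.3 -60.9  48. ] [43.4 58.2 48.2]
seal 169 176 379 [ 41.8 -61.3  46.9] [42.2 57.4 44.9]
seal 172 177 379 [ 40.4 -60.2  44.7] [39.9 58.4 47.7]
seal 176 177 379 [ 37.9 -60.6  45.3] [38.2 57.6 44.2]
```

Request:
arm_command:
  motion:
    - [[0,0,0,0.0013,-0.0047,0,-1],[0,0,0,0.0013,-0.0047,0.01,-1],[0,0,0,0.0013,-0.0047,0.025,-1],[0,0,0,0.0013,-0.0047,0.04,-1],[0,0,0,0.0013,-0.0047,0.05,-1],[0,0,0,0.0013,-0.0047,0.055,-1],[0,0,0,0.0013,-0.0047,0.055,-1]]

```text
time: 8.0
tool_pos: [0.5692, 0.159, 0.0869]
tool_rot: [-3.141, -0.0, 2.026]
contact_force: [-0.7, 0.4, -1.3]
opening: 0.0397
```

```bash
python3 - <<'E'
from h import *
from cell import robot
go((.5704,.1583,.08),116.1); print(robot.observe()["torque"])
c=robot.read_camera("wrist"); cv2.imwrite("pics/w7.png",c["image"][:,:,::-1]); np.savez("w7.npz",**c)
E
```

```text
t 8.0 pos [0.5692 0.159  0.0869] rot [-1.7997e+02 -1.0000e-02  1.1608e+02] F [-0.7  0.4 -1.3] open 0.0397 q [ 0.14  0.6   1.52  0.    1.03 -0.31]
  row: [-0.0003, -0.0001, -0.0002, -0.0039, 0.0025, 0.0229]
[-0.1433919  -0.00515218  0.01023508]
```

View pics/w7.png

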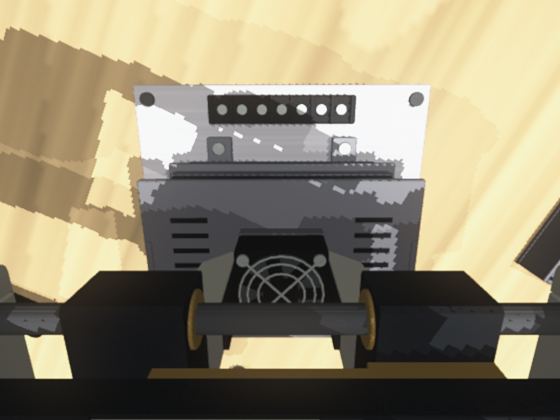

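No contact at 18 mm above home, so both arms are in their channels. The housing (columns 169 to 394) and the plate (139 to 424) now share a centre. I press down in small steps.

Request:
arm_command:
  motion:
    - [[0,0,0,0,0,0.01,-1],[0,0,0,0,0,0.02,-1],[0,0,0,0,0,0.027,-1],[0,0,0,0,0,0.034,-1],[0,0,0,0,0,0.034,-1]]
  grip_force: 50

```text
time: 8.55
tool_pos: [0.5695, 0.159, 0.0771]
tool_rot: [3.141, 0.0, 2.026]
contact_force: [0.2, 0.4, 0.7]
opening: 0.0393
```

Request:
arm_command:
  motion:
    - [[0,0,0,0,0,0.006,-1],[0,0,0,0,0,0.012,-1],[0,0,0,0,0,0.018,-1],[0,0,0,0,0,0.018,-1]]

```text
time: 8.95
tool_pos: [0.5693, 0.159, 0.0715]
tool_rot: [-3.142, 0.0, 2.026]
contact_force: [-0.3, -0.9, -0.3]
opening: 0.0398
```

```bash
python3 - <<'E'
from h import *
from cell import robot
go((.5704,.1583,.08),116.1); print(robot.observe()["torque"])
c=robot.read_camera("wrist"); cv2.imwrite("pics/w8.png",c["image"][:,:,::-1]); np.savez("w8.npz",**c)
P=cloud(c)
for u,v in((160,200),(250,190),(400,200),(200,230)): print(P[v,u],c["z_map"][v,u],np.load("w6.npz")["z_map"][v,u])
E
```

```text
t 8.95 pos [0.5693 0.159  0.0715] rot [-1.8000e+02  1.0000e-02  1.1608e+02] F [-0.3 -0.9 -0.3] open 0.0398 q [ 0.14  0.62  1.53 -0.    0.99 -0.31]
  row: [-0.0, 0.0001, -0.0002, -0.0035, 0.0022, -0.0283]
[-0.19160275  0.01144297  0.03328251]
[0.50224641 0.16470132 0.06705618] 0.16774096 0.0
[0.53877475 0.18802918 0.06690244] 0.16649243 0.16649854
[0.60522885 0.21512028 0.06687661] 0.16805749 0.16918233
[0.52511969 0.15858251 0.06622565] 0.17316858 0.1735029
```

View pics/w8.png

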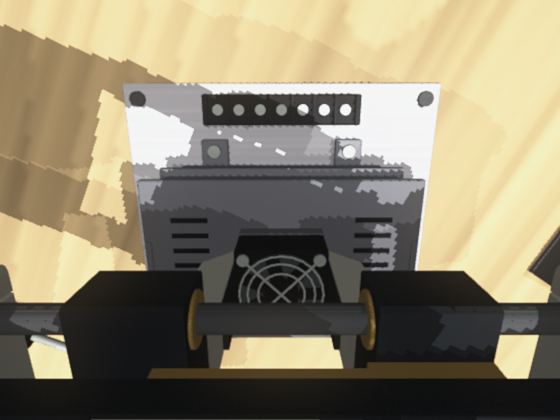

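The cover has not slipped in the grip. The plate top is at 67 mm, about 4 mm above home. I keep going.

Request:
arm_command:
  motion:
    - [[0,0,0,0,0,0.004,-1],[0,0,0,0,0,0.008,-1],[0,0,0,0,0,0.012,-1],[0,0,0,0,0,0.012,-1]]

```text
time: 9.4
tool_pos: [0.5694, 0.1591, 0.068]
tool_rot: [3.141, -0.0, 2.026]
contact_force: [-0.8, 0.4, 2.6]
opening: 0.0399
```

Request:
arm_command:
  motion:
    - [[0,0,0,0,0,0.003,-1],[0,0,0,0,0,0.006,-1],[0,0,0,0,0,0.006,-1]]

```text
time: 9.7
tool_pos: [0.5694, 0.1591, 0.0665]
tool_rot: [3.141, 0.0, 2.026]
contact_force: [-0.2, -0.1, 6.5]
opening: 0.0399
```

Request:
arm_command:
  motion:
    - [[0,0,0,0,0,0.003,-1],[0,0,0,0,0,0.006,-1],[0,0,0,0,0,0.006,-1]]

```text
time: 10.0
tool_pos: [0.5695, 0.1591, 0.065]
tool_rot: [3.141, 0.0, 2.026]
contact_force: [-0.9, -0.8, 8.3]
opening: 0.0397
```

Request:
arm_command:
  motion:
    - [[0,0,0,0,0,0.002,-1],[0,0,0,0,0,0.004,-1],[0,0,0,0,0,0.004,-1]]

```text
time: 10.3
tool_pos: [0.5695, 0.1591, 0.0641]
tool_rot: [3.141, 0.0, 2.026]
contact_force: [-2.1, 0.1, 8.9]
opening: 0.0396
```

Request:
arm_command:
  motion:
    - [[0,0,0,0,0,0.002,-1],[0,0,0,0,0,0.004,-1],[0,0,0,0,0,0.004,-1]]

```text
time: 10.6
tool_pos: [0.5695, 0.1591, 0.0632]
tool_rot: [3.141, 0.0, 2.026]
contact_force: [-1.7, -0.6, 10.9]
opening: 0.0397
```

Request:
arm_command:
  motion:
    - [[0,0,0,0,0,0.002,-1],[0,0,0,0,0,0.004,-1],[0,0,0,0,0,0.004,-1]]

```text
time: 10.9
tool_pos: [0.5695, 0.1591, 0.0623]
tool_rot: [3.141, 0.0, 2.026]
contact_force: [-3.5, -1.5, 14.7]
opening: 0.0396
```

```bash
python3 - <<'E'
from h import *
from cell import robot
go((.5704,.1583,.08),116.1); print(robot.observe()["torque"])
c=robot.read_camera("wrist"); cv2.imwrite("pics/w9.png",c["image"][:,:,::-1])
P=cloud(c)
for u,v in((160,200),(250,190),(400,200),(200,230)): print(P[v,u],c["z_map"][v,u])
E
```

```text
t 10.9 pos [0.5695 0.1591 0.0623] rot [1.7995e+02 2.0000e-02 1.1609e+02] F [-3.5 -1.5 14.7] open 0.0396 q [ 0.14  0.63  1.54  0.    0.97 -0.31]
  row: [0.0006, 0.0002, -0.0002, -0.0037, 0.0017, -0.0591]
[-0.25581226  0.8610227   0.01084104]
[0.5021126  0.16423041 0.05627492] 0.16927953
[0.53890491 0.18840721 0.05858985] 0.16552123
[0.60478974 0.21538169 0.05904236] 0.16665103
[0.52532153 0.15905224 0.0577168 ] 0.17235082
```

View pics/w9.png

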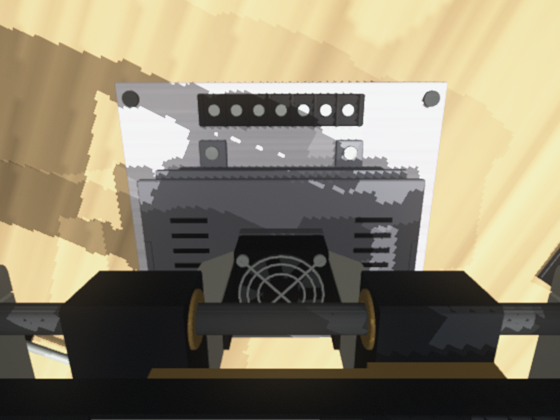

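```bash
python3 - <<'E'
from h import *
from cell import robot
s=robot.observe();print(np.round(s["contact_force"],1),np.round(s["torque"],2))
c=robot.read_camera("wrist");P=cloud(c)
for n,z,Q in(("w8",.0669,cloud(dict(np.load("w8.npz")))),("now",.058,P)):
    A=R.from_euler("xyz",(180,0,116.08),degrees=True);tz=.0715 if n=="w8" else .0623
    L=A.inv().apply(Q.reshape(-1,3)-[.5695,.1591,tz]).reshape(P.shape)*1000
    m=(abs(L[...,2]-4)<4)&(abs(L[...,1])<67)&(L[...,0]<44);m[:183]=0;m[262:]=0
    k=L[m];X=np.c_[k[:,:2],np.ones(len(k))];print(n,len(k),np.linalg.lstsq(X,k[:,2],rcond=None)[0])
c=robot.read_camera("scene");cv2.imwrite("pics/s9.png",cv2.resize(c["image"][170:310,290:430,::-1],None,fx=4.2,fy=4.2,interpolation=cv2.INTER_CUBIC))
E
```

```text
[-4.  -0.3 13. ] [-0.27  0.82 -0.03]
w8 18490 [ 4.80262831e-03 -1.38120648e-03  4.67540775e+00]
now 18497 [ 4.05247788e-03 -1.89156004e-03  4.62346534e+00]
```

View pics/s9.png

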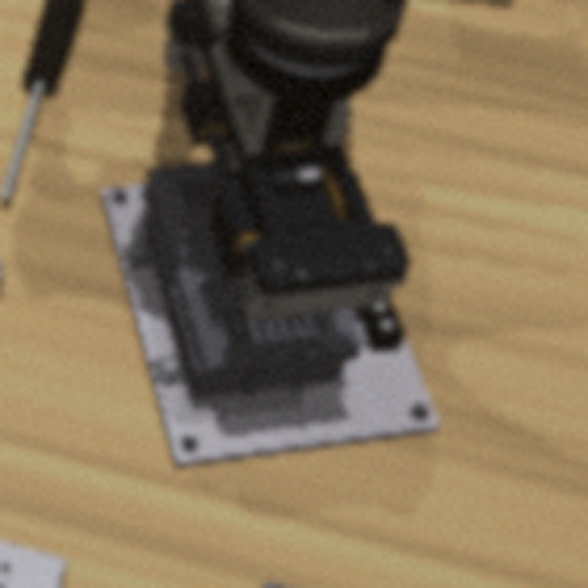

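The plate is still level and the push is about 15 N. The side force and moment suggest the +x clip has snapped and the -x clip has not yet. I push a little further.

Request:
arm_command:
  motion:
    - [[0,0,0,0,0,0.002,-1],[0,0,0,0,0,0.003,-1],[0,0,0,0,0,0.003,-1]]

```text
time: 11.35
tool_pos: [0.5695, 0.1591, 0.0617]
tool_rot: [3.141, 0.0, 2.026]
contact_force: [-3.7, -1.3, 15.9]
opening: 0.0395
```

```bash
python3 - <<'E'
from h import *
from cell import robot
s=robot.observe();print(s["tool_pos"],np.round(s["contact_force"],1),np.round(s["torque"],2))
E
```

```text
[0.56949138 0.15910968 0.06171303] [-3.7 -1.3 15.9] [-0.33  1.05  0.02]
```

Request:
arm_command:
  motion:
    - [[0,0,0,0,0,0.002,-1],[0,0,0,0,0,0.003,-1],[0,0,0,0,0,0.003,-1]]

```text
time: 11.65
tool_pos: [0.5695, 0.1591, 0.0612]
tool_rot: [3.14, 0.0, 2.026]
contact_force: [-4.9, -0.4, 18.2]
opening: 0.04
```

```bash
python3 - <<'E'
from h import *
from cell import robot
s=robot.observe();print(s["tool_pos"],np.round(s["contact_force"],1),np.round(s["torque"],2))
E
```

```text
[0.56951417 0.1590824  0.06118017] [-4.9 -0.4 18.2] [-0.42  1.22 -0.05]
```

Request:
arm_command:
  motion:
    - [[0,0,0,0,-0.0015,0,-1],[0,0,0,0,-0.003,0,-1],[0,0,0,0,-0.003,0,-1]]

```text
time: 11.95
tool_pos: [0.5695, 0.1591, 0.0614]
tool_rot: [3.138, 0.001, 2.026]
contact_force: [-1.6, 0.4, 17.0]
opening: 0.0398
```

```bash
python3 - <<'E'
from h import *
from cell import robot
s=robot.observe();print(s["tool_pos"],np.degrees(s["tool_rot"]),np.round(s["contact_force"],1),np.round(s["torque"],2),s["joint_efforts"])
E
```

```text
[0.56946476 0.15905218 0.06140294] [1.79815140e+02 3.63203549e-02 1.16083295e+02] [-1.6  0.4 17. ] [-0.16  0.97  0.01] [-7.44511485e-01 -4.36028016e+01 -1.69173414e+01 -9.60404123e-02
 -1.22835282e+00 -1.73480425e-02]
```

Request:
arm_command:
  motion:
    - [[0,0,0,0,0,0.001,-1],[0,0,0,0,0,0.002,-1],[0,0,0,0,0,0.002,-1]]

```text
time: 12.25
tool_pos: [0.5695, 0.1591, 0.0612]
tool_rot: [3.138, 0.001, 2.026]
contact_force: [-4.2, 0.3, 20.0]
opening: 0.0394
```

```bash
python3 - <<'E'
from h import *
from cell import robot
s=robot.observe();print(s["tool_pos"],np.degrees(s["tool_rot"]),np.round(s["contact_force"],1),np.round(s["torque"],2))
E
```

```text
[0.56949423 0.15906301 0.06117952] [1.79812365e+02 4.27198889e-02 1.16088438e+02] [-4.2  0.3 20. ] [-0.23  1.19 -0.  ]
```

Forces rise stiffly now. The side force points along the arm's reach rather than along the housing, so it may just be arm compliance. I ease off and see whether the cover is held.

Request:
arm_command:
  motion:
    - [[0,0,0,0,0.003,-0.005,-1],[0,0,0,0,0.003,-0.01,-1],[0,0,0,0,0.003,-0.015,-1],[0,0,0,0,0.003,-0.02,-1],[0,0,0,0,0.003,-0.023,-1],[0,0,0,0,0.003,-0.023,-1]]

```text
time: 12.85
tool_pos: [0.5695, 0.1591, 0.0658]
tool_rot: [3.141, 0.0, 2.026]
contact_force: [-0.6, -1.4, 5.2]
opening: 0.0396
```

```bash
python3 - <<'E'
from h import *
from cell import robot
s=robot.observe();print(s["tool_pos"],np.degrees(s["tool_rot"]),np.round(s["contact_force"],1),np.round(s["torque"],2))
E
```

```text
[0.56946296 0.15906627 0.06583273] [1.79965900e+02 6.22585985e-03 1.16078167e+02] [-0.6 -1.4  5.2] [-0.2   0.24  0.03]
```

Request:
arm_command:
  motion:
    - [[0,0,0,0,0,-0.003,-1],[0,0,0,0,0,-0.006,-1],[0,0,0,0,0,-0.006,-1]]

```text
time: 13.15
tool_pos: [0.5694, 0.1591, 0.067]
tool_rot: [3.141, -0.0, 2.026]
contact_force: [1.4, 1.0, 0.8]
opening: 0.0398
```

Request:
arm_command:
  motion:
    - [[0,0,0,0,0,-0.002,-1],[0,0,0,0,0,-0.004,-1],[0,0,0,0,0,-0.004,-1]]

```text
time: 13.45
tool_pos: [0.5694, 0.1591, 0.068]
tool_rot: [3.142, -0.0, 2.026]
contact_force: [2.5, 0.0, -2.5]
opening: 0.0399
```

```bash
python3 - <<'E'
from h import *
from cell import robot
s=robot.observe();print(s["tool_pos"],np.degrees(s["tool_rot"]),np.round(s["contact_force"],1),np.round(s["torque"],2))
E
```

```text
[0.56940677 0.15907678 0.0679609 ] [ 1.79998334e+02 -6.31782700e-03  1.16079112e+02] [ 2.5  0.  -2.5] [ 0.06 -0.35 -0.05]
```

On the way down the force at z = 68.0 mm was +2.6 N. Now it is -2.5 N, so the cover is being held. One more small tug to check.

Request:
arm_command:
  motion:
    - [[0,0,0,0,0,-0.002,-1],[0,0,0,0,0,-0.004,-1],[0,0,0,0,0,-0.004,-1]]

```text
time: 13.75
tool_pos: [0.5694, 0.1591, 0.0691]
tool_rot: [3.142, -0.0, 2.026]
contact_force: [4.9, 2.1, -7.0]
opening: 0.0398
```

```bash
python3 - <<'E'
from h import *
from cell import robot
s=robot.observe();print(s["tool_pos"],np.degrees(s["tool_rot"]),np.round(s["contact_force"],1),np.round(s["torque"],2))
E
```

```text
[0.5694093  0.15906638 0.06910669] [ 1.79999017e+02 -9.52180100e-03  1.16074338e+02] [ 4.9  2.1 -7. ] [ 0.18 -0.68  0.01]
```

It holds against more than 5 N of pull. I return to zero force, let go, lift clear and inspect.

Request:
arm_command:
  motion:
    - [[0,0,0,0,0,0.003,-1],[0,0,0,0,0,0.005,-1],[0,0,0,0,0,0.005,-1]]

```text
time: 14.05
tool_pos: [0.5694, 0.1591, 0.0682]
tool_rot: [3.141, -0.0, 2.026]
contact_force: [3.5, 1.2, -2.2]
opening: 0.0395
```

Request:
arm_command:
  motion:
    - [[0,0,0,0,0,0,-0.1],[0,0,0,0,0,0,0],[0,0,0,0,0,0,0.4],[0,0,0,0,0,0,0.8],[0,0,0,0,0,0,0.8],[0,0,0,0,0,-0.1,0.8],[0,0,0,0,0,-0.2,0.8],[0,0,0,0,0,-0.3,0.8]]

```text
time: 14.85
tool_pos: [0.5691, 0.159, 0.1589]
tool_rot: [-3.141, -0.0, 2.026]
contact_force: [0.6, 0.4, 1.2]
opening: 0.0821
```

Request:
arm_command:
  motion:
    - [[0,0,0,-0.12,0,-0.12,0.8],[0,0,0,-0.24,0,-0.25,0.8],[0,0,0,-0.24,0,-0.25,0.8],[0,0,0,-0.24,0,-0.25,0.8]]

```text
time: 15.25
tool_pos: [0.6015, 0.0936, 0.2338]
tool_rot: [3.14, 0.001, 2.024]
contact_force: [0.3, 0.3, 0.4]
opening: 0.0827
```

```bash
python3 - <<'E'
from h import *
from cell import robot
go((.5695,.159,.2),116.08)
c=robot.read_camera("wrist"); cv2.imwrite("pics/w10.png",c["image"][:,:,::-1]); np.savez("w10.npz",**c)
P=cloud(c);one=P[...,2]>-1;b=(.5695,.16)
rect(near(P,one,.055,.078,b,.085),"plate top");rect(near(P,one,.084,.098,b,.06),"fan top")
a=np.radians(26.1);ex=np.array([np.cos(a),np.sin(a)]);d=P[...,:2]-b;x=d@ex*1000;y=d@[-ex[1],ex[0]]*1000
m=(abs(x)<65)&(abs(y)<41)&(P[...,2]<.07)&(P[...,2]>.055)&((abs(x)>26)|(abs(y)>26));k=P[m]
print("plane z=",np.linalg.lstsq(np.c_[x[m],y[m],np.ones(m.sum())],k[:,2]*1000,rcond=None)[0])
c=robot.read_camera("scene"); cv2.imwrite("pics/s10.png",cv2.resize(c["image"][180:300,300:420,::-1],None,fx=4.8,fy=4.8,interpolation=cv2.INTER_CUBIC))
E
```

```text
t 15.25 pos [0.6015 0.0936 0.2338] rot [1.7990e+02 3.0000e-02 1.1598e+02] F [0.3 0.3 0.4] open 0.0827 q [ 0.03  0.49  1.27  0.    1.38 -0.43]
  row: [0.0011, 0.0003, -0.0012, 0.2429, -0.0005, 0.1125]
plate top c [569.7 160. ] size [137.4  88.2] long-axis deg 26.42 z [61.1 62.4 63.6] 13023
fan top c [569.6 160.1] size [40.2 39. ] long-axis deg 26.06 z [89.1 90.8 92.5] 2415
plane z= [ 1.24230349e-03 -1.67061874e-04  6.23769851e+01]
```

View pics/w10.png

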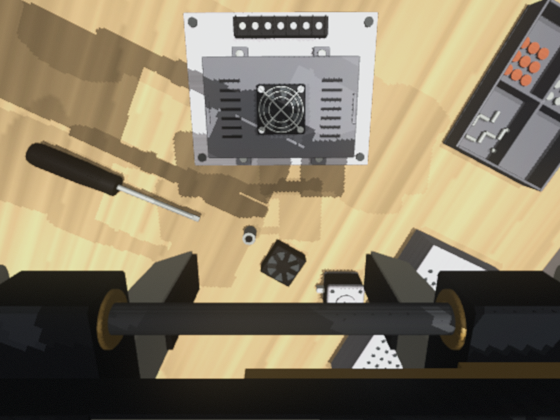

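View pics/s10.png

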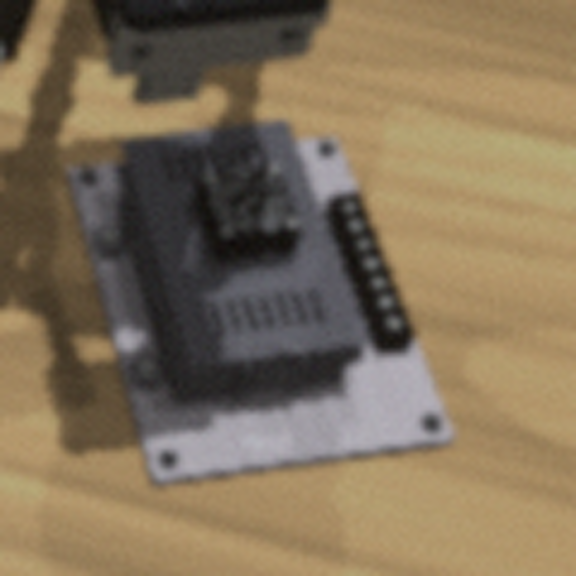

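```bash
python3 - <<'E'
from h import *
c=dict(np.load("w10.npz"));P=cloud(c)
a=np.radians(26.08);ex=np.array([np.cos(a),np.sin(a)]);d=P[...,:2]-[.5697,.160];x=d@ex*1000;y=d@[-ex[1],ex[0]]*1000;z=P[...,2]*1000
for s in(1,-1):
    m=(s*x>66)&(s*x<78)&(abs(y)<12)
    print(s,"edge x",np.round(np.percentile(x[m&(z>58)]*s,[98,99.9]),1),"n z 15..57:",(m&(z>15)&(z<57)).sum(), np.round(np.c_[x,y,z][:0]) if 0 else [tuple(np.round(v,0)) for v in np.c_[x[m&(z>15)&(z<57)],y[m&(z>15)&(z<57)],z[m&(z>15)&(z<57)]]][:10])
cv2.imwrite("pics/w10z.png",cv2.resize(c["image"][40:185,180:380,::-1],None,fx=4,fy=4,interpolation=cv2.INTER_CUBIC))
E
```

```text
1 edge x [68.4 68.5] n z 15..57: 0 []
-1 edge x [68.4 68.5] n z 15..57: 0 []
```

View pics/w10z.png

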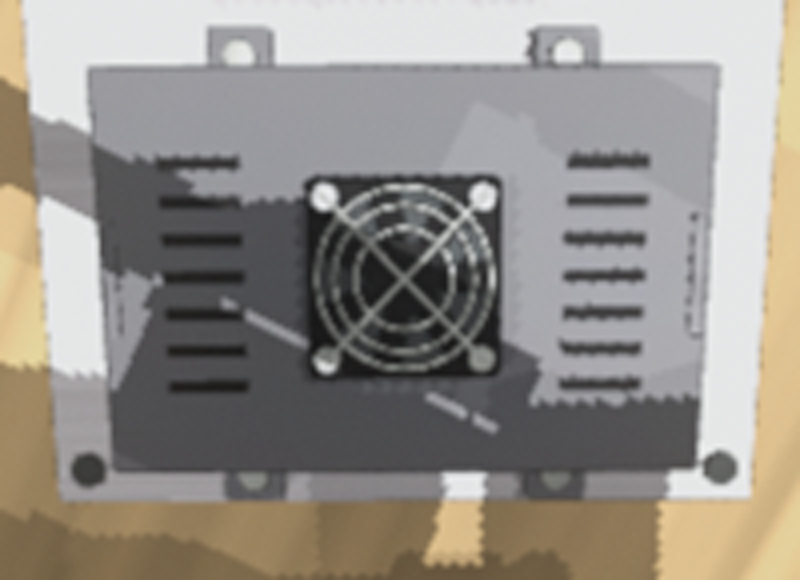

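No arm sticks out in this view, but perspective would hide a foot under the plate edge. I'll look from beyond each end.

Request:
arm_command:
  motion:
    - [[0,0,0,0,0.15,0,0.8],[0,0,0,0,0.3,0,0.8],[0,0,0,0,0.4,0,0.8],[0,0,0,0,0.4,0,0.8]]

```text
time: 15.75
tool_pos: [0.7095, 0.1501, 0.2283]
tool_rot: [-3.137, -0.002, 2.029]
contact_force: [-1.6, -0.6, -0.7]
opening: 0.0826
```

```bash
cat > e.py <<'E'
import sys
from h import *
from cell import robot
n=sys.argv[1];c=robot.read_camera("wrist");cv2.imwrite(f"pics/{n}.png",c["image"][:,:,::-1]);np.savez(n+".npz",**c);P=cloud(c)
a=np.radians(26.08);ex=np.array([np.cos(a),np.sin(a)]);d=P[...,:2]-[.5697,.160];x=d@ex*1000;y=d@[-ex[1],ex[0]]*1000;z=P[...,2]*1000
s=int(sys.argv[2]);m=(s*x>55)&(s*x<80)&(abs(y)<9)
for lo in range(20,66,4):
    k=m&(z>=lo)&(z<lo+4)
    if k.sum(): print(lo,k.sum(),"x",np.round(np.percentile(s*x[k],[5,50,95]),1))
E
python3 e.py e1 1
```

```text
28 5 x [68.5 68.5 68.6]
32 11 x [68.3 68.5 68.6]
36 10 x [68.3 68.5 68.6]
40 17 x [68.3 68.4 68.6]
44 14 x [68.3 68.4 68.6]
48 11 x [68.3 68.4 68.6]
52 15 x [68.3 68.4 68.6]
56 16 x [68.2 68.5 68.6]
60 304 x [55.7 61.5 68. ]
64 19 x [60.8 65.8 67.2]
```

View pics/e1.png

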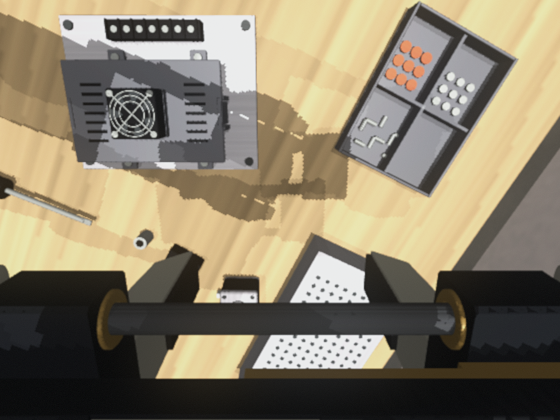

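Request:
arm_command:
  motion:
    - [[0,0,0,0,-0.15,0,0.8],[0,0,0,0,-0.3,0,0.8],[0,0,0,0,-0.45,0,0.8],[0,0,0,0,-0.6,0,0.8],[0,0,0,0,-0.72,0,0.8],[0,0,0,0,-0.8,0,0.8],[0,0,0,0,-0.8,0,0.8]]

```text
time: 16.5
tool_pos: [0.4891, 0.0411, 0.2331]
tool_rot: [-3.14, -0.001, 2.025]
contact_force: [-0.1, -0.4, 0.2]
opening: 0.0827
```

```bash
python3 e.py e2 -1
```

```text
28 4 x [68.4 68.5 68.6]
32 12 x [68.4 68.6 68.7]
36 14 x [68.4 68.5 68.6]
40 14 x [68.3 68.5 68.6]
44 12 x [68.3 68.5 68.7]
48 13 x [68.3 68.5 68.6]
52 15 x [68.3 68.7 68.7]
56 14 x [68.5 68.6 68.7]
60 315 x [55.4 61.7 68.4]
64 17 x [58.9 66.1 67.7]
```

View pics/e2.png

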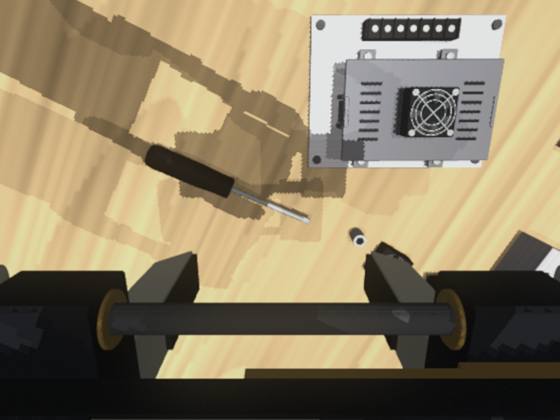

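Both arms hang exactly vertical: the outer face is at 68.5 mm from the plate down to the foot on each end, so both clips are at rest. The bystanders look untouched. I hand it in.

```bash
python3 -c "
from cell import robot
print(robot.hand_in())"
```

```text
the job is handed in; nothing more can be done
None
```

The cover is on the housing with both clips snapped under the rim. I let go of it and handed the job in at about 16.6 s of the 48 s. I gripped it by the fan block, lowered its arms into the channels and pressed straight down. The peak push was about 21 N, against the 30 N that may crack it.

**Last checks:**
- **Position:** the cover's centre measures (569.7, 160.0) mm, and the housing's was measured at (570.0, 159.9) mm.
- **Level:** the plate is within about 0.2 mm from end to end.
- **Height:** the plate top reads 62.4 mm against 63.5 mm expected. The wrist camera read about 0.8 mm low on the bench-level plates too, so this is at home within its error.
- **Clips:** both arms' outer faces are upright at 68.5 mm from the plate down to the foot, so neither is sprung outward. The cover also held against a pull of about 5 N before I released it.
- **Other things:** I only compared them by eye. Those in the last pictures look unmoved, and the gripper is clear of everything.

**What disagreed:**
- **Snap force:** no sharp snap showed in the force readings. I pushed a little past the 18 N upper figure and judged the snap from the tug and the arm check instead.
- **Side force:** while pressing there was a side force of up to about 5 N, which I put down to arm compliance. It was gone after release.
- **Cameras:** they differed from one another by up to about 4 mm. I corrected the final alignment using pictures that showed the cover and housing together.

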